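# Clamp a split slip-casting mould shut with its draw latch

### The arm

A 7-joint arm with a two-finger parallel gripper is mounted at the origin on the work surface. World frame = base frame: x ahead of the robot, y to its left, z up, the work surface at z = 0. Lengths are in mm, angles in degrees, forces in N, time in s.
With the tool pointing down it reaches from about 350 to 900 mm from the base axis. Payload 7.2 kg.
Tool frame: the origin (TCP) lies midway between the tips of the shut fingers; the grasp point (between the pads) lies arm.grip_depth behind it (arm.grip_depth is the distance from the TCP to the grasp point, in mm); z points along the fingers, y is the line along which they close (so a half turn about z gives the same grasp; the last joint's range is limited). The gripper opens to 88 mm and grips with 3 to 60 N. Pads are 20 mm wide; open, the fingers measure 115 mm over their backs; the gripper's body (75 mm by 178 mm) begins 61 mm behind the grasp point.
Start: joints at [-72.261, 23.554, -0.728, 91.456, 0.321, 64.991, -4.71], TCP at [230.557, 580.924, 222.653] pointing down, gripper open.
Joint ranges: [-169.25, 169.25], [-16.82, 113.86], [-84.01, 82.57], [7.8, 145.47], [-59.2, 239.2], [7.22, 106.19], [-163.78, 163.78]. Speed limits (degrees/s): [136.94, 136.94, 172.46, 172.46, 180, 180, 180].

### API

Orientations are given as a 3x3 rotation matrix whose columns are the frame's x, y, z axes.
In Python, from bench import arm gives the robot as it stands.
- The arm moves only by the shell command python3 jog.py FILE [OPENING] [FORCE], which reads ROWS from the file FILE. ROWS is a JSON object with one list for each field, all of the same length, 1 to 10, a row being the entries at one place: tx, ty, tz (the shift in units of 20 mm), wx, wy, wz (a rotation vector in degrees); each row is the pose to reach, as a shift and turn from the pose commanded when the command began, along the tool's axes at that moment; what a row does not reach only later rows make up. A row lasts 1/8 s, in which the tool goes at most 62.5 mm and 10.7 degrees, less where a joint would pass 70% of its speed; a pose out of reach is approached as far as the arm can. OPENING is the finger opening in mm, set as the command begins (- or left out keeps the last). The fingers move at their own pace and stop on an object; FORCE is the grip in N (left out, the last holds). Time passes only in rows, so rows that do not move let the fingers close. It prints the time, the measured TCP pose, the force, the opening and the grip force at its end. Input that does not fit is refused with a message, and nothing moves.
- arm.observe(): the state, without advancing time (a new reading comes with each control period).
- arm.get_image(name): name is "scene" or "top" or "wrist"; returns a dict with "color" (400x640x3 uint8, blue, green, red), "depth" (400x640 float32, mm along the optical axis (not along the pixel's ray), 0 where there is no reading), "fx", "fy", "cx", "cy" (pixels), "extrinsics" (4x4, takes a point from world to camera coordinates). Camera axes: x right, y up, looking along -z (the intrinsics and any distortion apply to the point x, -y, -z); pixel columns grow to the right and rows downward; lengths in mm; the calibration is good to about 2 mm. A picture is of the moment at which its call begins.
- arm.hand_in(): hands the job in; it is judged then, once.
The state is a dict: "t": time; "joint_positions": joint angles; "joint_velocities": joint speeds; "effort": joint torques, N m; "tcp_pos": TCP position; "eef_rot": TCP orientation; "force": force on the tool from outside, world axes, zero at the start; "wrist_torque": the same for the moment, N m; "gripper_width": finger opening in mm; "grasp_force": force on a finger pad.
Only numpy, scipy, OpenCV 4.12 (cv2) and the standard library are available. Lean on these libraries where they do the work, as an engineer would, in place of code of your own. Each camera call takes 0.05 s, during which the arm holds its last target. There are 200 camera calls.

### The job

Get the two-part plaster casting mould ready for pouring: slide the moving half home against the fixed half, hook the draw latch's loop under the lip of the brass keeper, then press the red lever over and down until it lies flat past centre and holds the halves shut. Leave the bowls, jar, mug, weight and hand tools where they are, and let go at the end.

Things in the scene. Friction and masses are not known exactly. Their poses are not given: they have to be found in the camera images.
- mould: baseboard (310 x 165 x 15 mm, fixed to the table) with the fixed cream plaster half. Origin: on the table under the seam face, in the latch's centre plane. Its x (here u) runs along the latch from fixed to moving half, y (here v) across it. Fixed half: u -110..0, v -50..+80 mm, top 80 mm above the table. Board: u -125..+185. Rails 29 mm above the table run along u at v -57 and +87
- carriage (a joint): distance of the moving plaster half from home, m: 0 = shut against the fixed half, grows towards +u, to 0.06. About 2 N of friction. The half is 110 mm long in u, v -50..+80, top 80 mm above the table. The loop reaches the keeper only with the half nearly home
- push_face (a point): on the moving half's outer end face (it looks to +u), v = 0, 50 mm above the table: where to push. It lies at u = +110 mm when home. Nothing but the board stands beyond it in +u
- keeper_seat (a point): on the moving half: nominal place of the cross-bar's centre when hooked; v = 0, 110 mm above the table, u = +50 mm when home. The keeper's height is set by a screw: it stands up to 8 mm higher or lower than nominal each time, which no reading shows; find its shelf by touch. The half's bare top lies 30 mm below this point. Bar on the shelf: 2 mm below the seat
- keeper_lip (a point): nominal middle of the lip's top edge, 7 mm to +u of the seat, 9 mm above it. The brass keeper is a C open to +u, 24 mm wide in v: lip 4 mm thick; slot 10 mm high between lip and shelf; shelf top 5 mm below the seat, reaching 14 mm to +u of it; post face 3 mm to -u of it. Lower the bar beyond the lip onto the shelf, lift 2 mm, draw it back (-u) under the lip to the post
- lever_pivot (a point): fixed pivot of the lever, axis along v, v = 0, 110 mm above the table, at u = -45 mm (95 mm from the keeper seat when home)
- lever (a joint): red lever's angle, rad: 0 = flat with the handle pointing to -u; grows as the handle rises; 1.57 = upright; beyond, it leans towards the keeper; stop at 2.35. Stiff: stays where left while the loop is slack. Loop hooked: tension starts near 1.25 rad, takes about 4 N at the handle's end; below about 0.2 to 0.35 rad it is past centre and pulls itself flat
- lever_tip (a point): end of the red handle, middle of its top edge, 75 mm from the pivot. The handle is 20 mm wide in v; measured off the line from the pivot along the handle, its top face is at +8 mm and its underside at +2 mm (top: the side that faces up when flat, and the keeper when upright)
- loop (a joint): angle of the loop on its pin, rad: the loop's rise above horizontal, seen towards +u, is this value minus the lever's. The pin sits on the lever, 18 mm along the handle from the lever pivot and 5 mm below (lever flat). Stiff: stays where left; the loop starts raised in the air
- loop_bar (a point): centre of the loop's cross-bar, 106.5 mm from the pin. Bar 6 mm thick, along v, with a blue roller (12 mm across, 7 mm long) on each end; 50 mm over the rollers' flat outer ends, to be pinched along v from above: the loop turns between the fingers. Bar, loop and lever follow as a two-link chain in the plane v = 0.
- bail (a joint): stretch of the sprung loop along its length, m: 0 = slack, 6 N per mm, up to 0.012; about 0.007 when hooked with the lever flat, 0 when the lever is flat but nothing is hooked
- bowl_near: bystander: terracotta-red bowl, rim 104 mm across, 55 mm tall, loose on the table between the robot and the mould; leave it alone; origin under its middle
- bowl_side: bystander: terracotta-red bowl, rim 110 mm across, 58 mm tall; leave it alone; origin under its middle
- trim_brush: bystander: brush 170 mm long, lying beyond the mould as seen from the robot; leave it alone; origin under its middle
- wood_rib: bystander: wooden spatula-shaped tool 180 mm long, lying near the fixed half's end; leave it alone; origin under its middle
- slip_jar: bystander: green glass jar with a white cap, 72 mm across, 85 mm tall; leave it alone; origin under its middle
- mug: bystander: white mug, 76 mm across, 80 mm tall; leave it alone; origin under its middle
- plaster_weight: bystander: dark steel weight with a knob, 60 mm across, 55 mm tall; leave it alone; origin under its middle

How it is judged (in metres and radians):
On the way, in this order (a step that is already met when the one before it is completed fails the run):
1. the moving half is pushed up to the fixed half (within 15 mm) (value of joint carriage below 0.015 m), for 0.2 s.
2. the loop's bar is hooked in the keeper while the lever is still up (distance between loop_bar and keeper_seat below 0.012 m and x of loop_bar in the frame of keeper_seat above -0.004 m and value of joint lever above 0.8 rad), for 0.2 s.
At the end, for the whole second after the job is handed in: moving half home within 3 mm, the loop's bar within 12 mm of its nominal seat and the loop stretched by more than 3 mm, so caught under the keeper's lip, lever flat within 0.1 rad (value of joint carriage below 0.003 m and distance between loop_bar and keeper_seat below 0.012 m and value of joint bail above 0.003 m and value of joint lever below 0.1 rad); the robot touches nothing.
It fails at once if a bowl, jar, mug, weight or hand tool moved more than 40 mm (distance of any of bowl_near, bowl_side, trim_brush, wood_rib, slip_jar, mug, plaster_weight from where it was at the start of the episode above 0.04 m).
It also fails if it takes over 72 s, if anything falls off the work surface, if the arm or the gripper's body presses on something with over 40 N, if the wrist force passes 120 N, or if a joint passes its speed limit or range.

## Working session

There is one attempt and no reset: what is moved stays moved. The work goes in short steps, Python scripts to look and compute and a shell command to move; the robot and the scene stay as the last step left them, time stands still between calls to the robot, and variables do not carry over. Pictures are saved under pics/ and viewed, at most 10 in all, crops included, and the job is handed in when it is done.

```bash
ls; mkdir -p pics; python3 - <<'E'
from bench import arm
import cv2,numpy as np
o=arm.observe();print(o['t'],o['tcp_pos'],np.round(o['eef_rot'],3).tolist(),arm.grip_depth,o['gripper_width'])
for n in("scene","top"):
    d=arm.get_image(n);cv2.imwrite(f'pics/{n}0.png',d['color']);np.savez(f'{n}0.npz',**d)
    print(n,d['fx'],d['fy'],d['cx'],d['cy'],np.round(d['extrinsics'],3).tolist(),[k for k in d])
E
```

```text
bench.py
jog.py
pics
0.0 [230.39389602 580.44024929 221.82012134] [[-0.93, 0.369, -0.0], [0.369, 0.929, -0.002], [-0.0, -0.002, -1.0]] 18.700000000000003 88.13182428723378
scene 484.77650510697134 484.77650510697134 311.4384206403299 194.71308290668978 [[0.755, 0.655, -0.023, -409.584], [-0.351, 0.434, 0.83, 108.691], [0.553, -0.619, 0.557, -1514.643], [0.0, 0.0, 0.0, 1.0]] ['color', 'depth', 'fx', 'fy', 'cx', 'cy', 'extrinsics']
top 450.2684599389096 450.2684599389096 321.1671166741569 195.41714668823397 [[0.037, -0.999, 0.0, -7.852], [0.976, 0.036, 0.215, -579.31], [-0.215, -0.008, 0.977, -1173.532], [0.0, 0.0, 0.0, 1.0]] ['color', 'depth', 'fx', 'fy', 'cx', 'cy', 'extrinsics']
```

View pics/top0.png

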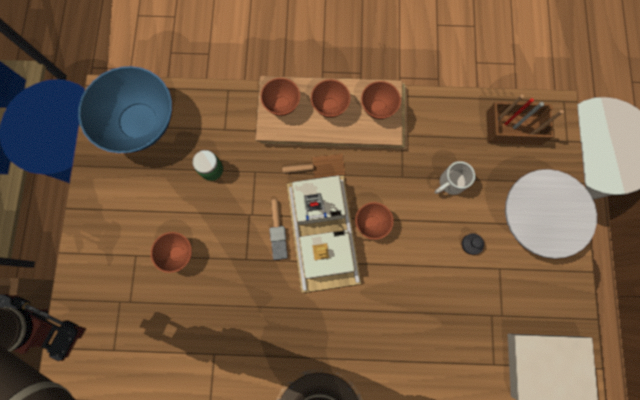

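View pics/scene0.png

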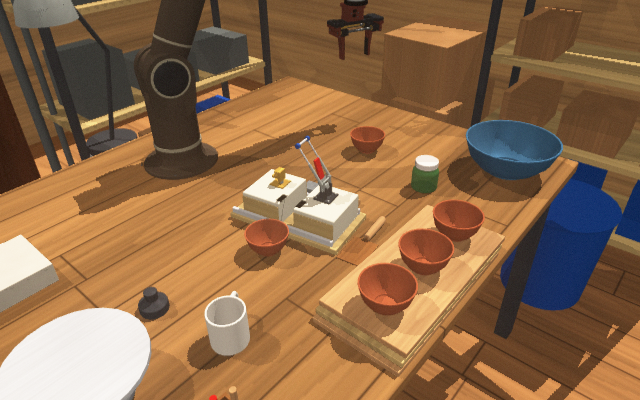

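The top view shows the mould at about (325,235), with the fixed half at the far end (row ~200). The keeper half is nearer the robot (keeper ~(321,251)), so u points roughly to -x. In the scene view the loop is raised, with its blue roller ends at about (305,142). Next I'll measure the plaster tops.

```bash
cat > h.py <<'E'
import numpy as np,cv2
def load(n): return dict(np.load(n))
def cloud(d):
    E=d['extrinsics'];v,u=np.mgrid[:400,:640];z=d['depth'].astype(float)
    p=np.stack([(u-d['cx'])/d['fx']*z,-(v-d['cy'])/d['fy']*z,-z],-1)
    return (p-E[:3,3])@E[:3,:3]
def ray(d,px,h):
    "pixel to world point at height h"
    E=d['extrinsics'];R=E[:3,:3];c=-R.T@E[:3,3]
    r=R.T@np.array([(px[0]-d['cx'])/d['fx'],-(px[1]-d['cy'])/d['fy'],-1])
    return c+r*(h-c[2])/r[2]
def proj(d,P):
    E=d['extrinsics'];q=E[:3,:3]@P+E[:3,3]
    return np.array([d['cx']+d['fx']*q[0]/-q[2],d['cy']-d['fy']*q[1]/-q[2]])
E
python3 - <<'E'
from h import *
d=load('top0.npz');P=cloud(d)
print('table z',np.median(P[300:330,380:480,2]))
m=(abs(P[...,2]-80)<6);m[:170]=0;m[300:]=0;m[:,:280]=0;m[:,365:]=0
n,l,s,c=cv2.connectedComponentsWithStats(m.astype(np.uint8))
for i in range(1,n):
    if s[i,4]>300:
        q=P[l==i];r=cv2.minAreaRect(q[:,:2].astype(np.float32));print(s[i],q[:,2].mean(),r,cv2.boxPoints(r).tolist())
im=cv2.resize(d['color'][160:300,270:410],None,fx=4,fy=4,interpolation=cv2.INTER_CUBIC)
e=load('scene0.npz');im2=cv2.resize(e['color'][120:260,225:375],None,fx=4,fy=4,interpolation=cv2.INTER_CUBIC)
cv2.imwrite('pics/c1.png',im);cv2.imwrite('pics/c2.png',im2)
d=e;P=cloud(d)
m=(abs(P[...,2]-80)<5);m[:160]=0;m[260:]=0;m[:,:225]=0;m[:,370:]=0
n,l,s,c=cv2.connectedComponentsWithStats(m.astype(np.uint8))
for i in range(1,n):
    if s[i,4]>200:
        q=P[l==i];r=cv2.minAreaRect(q[:,:2].astype(np.float32));print(s[i],q[:,2].mean(),r,cv2.boxPoints(r).tolist())
E
```

```text
table z 1.0035220316030884
[ 293  176   53   46 1470] 80.73342334656569 ((568.0737915039062, 19.977462768554688), (110.44985961914062, 134.06431579589844), 10.452903747558594) [[501.6039123535156, 75.87786865234375], [525.9268188476562, -55.9615592956543], [634.543701171875, -35.922943115234375], [610.2207641601562, 95.91648864746094]]
[ 300  230   56   48 1940] 80.88211574854716 ((420.041015625, -7.0779876708984375), (110.09015655517578, 134.60691833496094), 10.728854179382324) [[353.4288635253906, 48.80168151855469], [378.4874572753906, -83.45219421386719], [486.6531677246094, -62.95765686035156], [461.5945739746094, 69.29621887207031]]
[ 243  169   63   36 1138] 79.85565234297005 ((422.75787353515625, -4.520271301269531), (113.85111999511719, 133.37025451660156), 10.287544250488281) [[354.8382873535156, 50.926578521728516], [378.6566467285156, -80.29959869384766], [490.6774597167969, -59.96712112426758], [466.8591003417969, 71.2590560913086]]
[ 294  185   64   39 1296] 79.75656732790495 ((571.3063354492188, 22.902740478515625), (111.94992065429688, 131.93453979492188), 10.522910118103027) [[504.22528076171875, 77.53793334960938], [528.3202514648438, -52.17771911621094], [638.3873901367188, -31.732452392578125], [614.2924194335938, 97.98320007324219]]
```

View pics/c1.png

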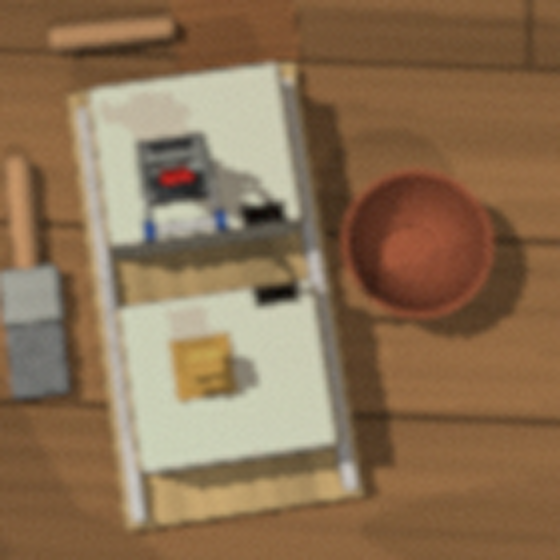

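View pics/c2.png

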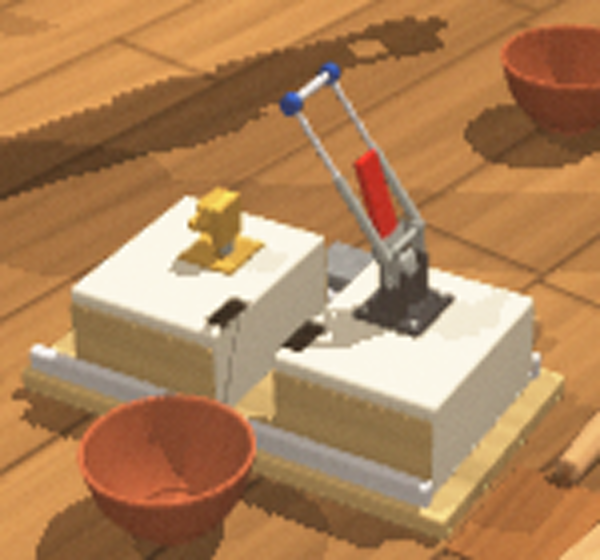

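The crops show the keeper (gold) on the moving half at crop (203,368). The lever (red, ~(177,178)) and the blue rollers at (150,232)/(221,220) are raised over the fixed half. Bowl_near sits on the right side, at +v. Next I'll measure the bar and lever in mould coordinates.

```bash
cat >> h.py <<'E'
U=np.array([-.9836,-.1805,0]);V=np.array([.1805,-.9836,0]);O=np.array([512.9,26.2,0])
def uvz(p): q=np.asarray(p)-O; return np.stack([q@U,q@V,q[...,2]],-1)
def world(u,v,z): return O+u*U+v*V+np.array([0,0,z])
def masks(d):
    h=cv2.cvtColor(d['color'],cv2.COLOR_BGR2HSV)
    return {'blue':cv2.inRange(h,(105,150,60),(130,255,255)),'red':cv2.inRange(h,(0,215,120),(6,255,255))|cv2.inRange(h,(172,200,120),(180,255,255)),'gold':cv2.inRange(h,(18,140,120),(28,255,255))}
def blobs(d,box,mn=3):
    P=cloud(d);x0,y0,x1,y1=box
    for k,m in masks(d).items():
        m=m.copy();z=np.zeros_like(m);z[y0:y1,x0:x1]=m[y0:y1,x0:x1]
        n,l,s,c=cv2.connectedComponentsWithStats(z)
        for i in range(1,n):
            if s[i,4]>=mn: q=uvz(P[l==i]);print(k,s[i].tolist(),c[i].round(1),'uvz med',np.median(q,0).round(1),'min',q.min(0).round(),'max',q.max(0).round())
E
python3 - <<'E'
from h import *
for n,b in(('top0.npz',(285,170,365,300)),('scene0.npz',(225,125,375,250))):
    print(n);blobs(load(n),b)
t,s=load('top0.npz'),load('scene0.npz')
def tri(pa,pb):
    A=[]
    for d,px in((t,pa),(s,pb)):
        E=d['extrinsics'];a=(px[0]-d['cx'])/d['fx'];b=-(px[1]-d['cy'])/d['fy']
        A+= [E[0]+a*E[2],E[1]+b*E[2]]
    A=np.array(A);return np.linalg.lstsq(A[:,:3],-A[:,3],rcond=None)[0]
for a,b in(((307.3,217.8),(307.6,138)),((325.2,214.8),(297.8,145.8))): print(uvz(tri(a,b)))
E
```

```text
top0.npz
gold [314, 244, 14, 15, 166] [320.3 251.3] uvz med [ 92.1  -0.3 106.3] min [ 73. -17.  78.] max [107.  17. 125.]
scene0.npz
blue [307, 136, 2, 3, 3] [307.7 137. ] uvz med [ 10.1 -21.1 220.4] min [ 10. -24. 218.] max [ 15. -20. 220.]
blue [297, 144, 3, 2, 4] [298.  144.5] uvz med [ 11.4  21.6 220.2] min [  9.  21. 219.] max [ 13.  24. 222.]
gold [271, 167, 20, 21, 221] [279.3 177.7] uvz med [82.6  3.8 97.1] min [ 65. -19.  79.] max [111.  19. 123.]
[ 16.39034158 -22.73853545 214.71842793]
[ 15.96269326  20.77395864 214.68098637]
```

Units first: shifts go in units of 20 mm. So -500 mm is -25, -325 mm is -16.25.

```bash
echo '{"tx":[-16.25,-16.25,-16.25,-16.25,-16.25,-16.25,-16.25,-16.25,-16.25,-16.25],"ty":[-25,-25,-25,-25,-25,-25,-25,-25,-25,-25],"tz":[0,0,0,0,0,0,0,0,0,0],"wx":[0,0,0,0,0,0,0,0,0,0],"wy":[0,0,0,0,0,0,0,0,0,0],"wz":[-32.1,-32.1,-32.1,-32.1,-32.1,-32.1,-32.1,-32.1,-32.1,-32.1]}' > rows.txt && python3 jog.py rows.txt 0 20
cat >> h.py <<'E'
def st():
    from bench import arm
    o=arm.observe();R=np.array(o['eef_rot']);f=np.array(o['force'])
    print('t',round(o['t'],2),'uvz',uvz(np.array(o['tcp_pos'])).round(1),'F uvz',np.round([f@U,f@V,f[2]],1),'w',round(o['gripper_width'],1),'g',round(o['grasp_force'],1),'Rx',(R[:,0]@np.c_[U,V]).round(3),'Rz',R[:,2].round(3))
E
python3 -c "from h import *;st()"
```

```text
t: 1.35
tcp_pos: [348.0, -6.5, 222.7]
eef_rot: [[-0.984, -0.178, 0.0], [-0.178, 0.984, 0.0], [-0.0, 0.0, -1.0]]
force: [0.5, -0.6, -0.4]
gripper_width: 0.4
grasp_force: 0.0
t 1.35 uvz [168.1   2.4 222.7] F uvz [-0.4  0.7 -0.4] w 0.4 g 0.0 Rx [ 1.    -0.002] Rz [ 0.  0. -1.]
```
Good. Tool x=U, y=-V, z=down. Now descend 175 mm to z=48, shift y +2.

To row units: 175 mm is 8.75, 2 mm is 0.1.

```bash
echo '{"tx":[0,0,0,0,0],"ty":[0.1,0.1,0.1,0.1,0.1],"tz":[3,6,8,8.75,8.75],"wx":[0,0,0,0,0],"wy":[0,0,0,0,0],"wz":[0,0,0,0,0]}' > rows.txt && python3 jog.py rows.txt; python3 -c "from h import *;st()"
```

```text
t: 1.98
tcp_pos: [346.8, -2.1, 46.7]
eef_rot: [[-0.983, -0.181, -0.003], [-0.181, 0.983, -0.001], [0.003, -0.001, -1.0]]
force: [-0.1, -0.2, 1.0]
gripper_width: 0.1
grasp_force: 0.0
t 1.98 uvz [168.5  -2.1  46.7] F uvz [0.1 0.2 1. ] w 0.1 g 0.0 Rx [1.    0.001] Rz [-0.003 -0.001 -1.   ]
```

To row units: -6 mm is -0.3, -42 mm is -2.1.

```bash
echo '{"tx":[-0.3,-0.7,-1.1,-1.5,-1.85,-2.1,-2.1],"ty":[0,0,0,0,0,0,0],"tz":[0,0,0,0,0,0,0],"wx":[0,0,0,0,0,0,0],"wy":[0,0,0,0,0,0,0],"wz":[0,0,0,0,0,0,0]}' > rows.txt && python3 jog.py rows.txt; python3 -c "from h import *;st()"; echo '{"tx":[-0.05,-0.1,-0.15,-0.15],"ty":[0,0,0,0],"tz":[0,0,0,0],"wx":[0,0,0,0],"wy":[0,0,0,0],"wz":[0,0,0,0]}' > rows.txt && python3 jog.py rows.txt; python3 -c "from h import *;st()"
```

```text
t: 2.85
tcp_pos: [390.0, 6.0, 47.7]
eef_rot: [[-0.983, -0.182, 0.001], [-0.182, 0.983, -0.0], [-0.001, -0.0, -1.0]]
force: [0.5, 0.4, 0.1]
gripper_width: 0.4
grasp_force: 0.0
t 2.85 uvz [124.5  -2.3  47.7] F uvz [-0.5 -0.3  0.1] w 0.4 g 0.0 Rx [1.    0.001] Rz [ 0.001 -0.    -1.   ]
t: 3.35
tcp_pos: [391.9, 6.4, 47.6]
eef_rot: [[-0.983, -0.181, -0.0], [-0.181, 0.983, -0.0], [0.0, 0.0, -1.0]]
force: [-1.6, -1.3, 0.8]
gripper_width: 0.6
grasp_force: 0.9
t 3.35 uvz [122.6  -2.4  47.6] F uvz [1.8 1.  0.8] w 0.6 g 0.9 Rx [1.    0.001] Rz [-0. -0. -1.]
```

```bash
for i in 1; do echo '{"tx":[-0.05,-0.1,-0.15,-0.15],"ty":[0,0,0,0],"tz":[0,0,0,0],"wx":[0,0,0,0],"wy":[0,0,0,0],"wz":[0,0,0,0]}' > rows.txt && python3 jog.py rows.txt >/dev/null; python3 -c "from h import *;st()"; echo '{"tx":[-0.05,-0.1,-0.1],"ty":[0,0,0],"tz":[0,0,0],"wx":[0,0,0],"wy":[0,0,0],"wz":[0,0,0]}' > rows.txt && python3 jog.py rows.txt>/dev/null; python3 -c "from h import *;st()"; done
```

```text
t 3.85 uvz [122.   -2.5  47.2] F uvz [10.7  1.1  7.1] w 0.4 g 4.4 Rx [1.    0.001] Rz [-0.005 -0.    -1.   ]
t 4.22 uvz [122.1  -2.5  46.9] F uvz [14.6  0.8 11.7] w 0.5 g 7.0 Rx [1. 0.] Rz [-0.009 -0.    -1.   ]
```

To row units: 20 mm is 1, -230 mm is -11.5.

```bash
echo '{"tx":[1,1.25,1.25,1.25,1.25,1.25,1.25],"ty":[0,0,0,0,0,0,0],"tz":[0,0,-3,-6,-9,-11.5,-11.5],"wx":[0,0,0,0,0,0,0],"wy":[0,0,0,0,0,0,0],"wz":[0,0,0,0,0,0,0]}' > rows.txt && python3 jog.py rows.txt 80; python3 - <<'E'
from h import *;st()
from bench import arm
for n,b in(("scene",(225,125,375,250)),("top",(285,170,365,300))):
    d=arm.get_image(n);np.savez(f'{n}1.npz',**d);P=cloud(d)
    m=(abs(P[...,2]-80)<5);x0,y0,x1,y1=b;z=np.zeros(m.shape,np.uint8);z[y0:y1,x0:x1]=m[y0:y1,x0:x1]
    q=uvz(P[z>0]);r=cv2.minAreaRect(q[:,:2].astype(np.float32));print(n,r)
    print(' pct u',np.percentile(q[:,0],[.3,1,99,99.7]).round(1),'v',np.percentile(q[:,1],[.3,1,99,99.7]).round(1))
    blobs(d,b)
d=arm.get_image("wrist");np.savez('wrist1.npz',**d);cv2.imwrite('pics/w1.png',d['color'])
E
```

```text
t: 5.1
tcp_pos: [375.2, 3.5, 281.4]
eef_rot: [[-0.983, -0.182, 0.008], [-0.182, 0.983, 0.003], [-0.009, 0.002, -1.0]]
force: [0.4, -0.1, 1.4]
gripper_width: 67.2
grasp_force: 0.0
t 5.1 uvz [139.5  -2.5 281.4] F uvz [-0.3  0.1  1.4] w 67.2 g 0.0 Rx [1.    0.001] Rz [ 0.008  0.003 -1.   ]
scene ((-1.740997314453125, 13.444507598876953), (221.95223999023438, 135.4059295654297), 0.28884419798851013)
 pct u [-111.9 -111.1  105.1  106.9] v [-50.3 -48.8  78.3  79.6]
blue [297, 144, 3, 2, 3] [298.  144.3] uvz med [ 10.8  22.  221. ] min [ 11.  18. 217.] max [ 14.  22. 222.]
gold [285, 171, 19, 22, 225] [293.  182.1] uvz med [41.4  4.2 96.3] min [-528. -181.    0.] max [167. 852. 745.]
top ((-43.93290328979492, 15.720039367675781), (129.7562255859375, 129.9372100830078), 89.97097778320312)
 pct u [-107.8 -106.8    8.4    9.5] v [-48.9 -48.   79.   80.2]
```

View pics/w1.png

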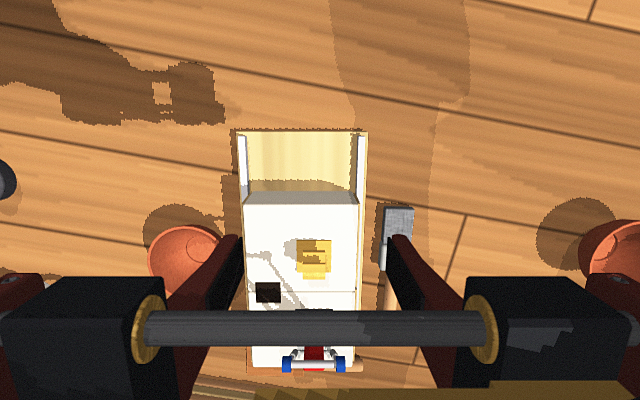

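The wrist view shows the halves shut (seam line at row ~292), the keeper at (313,258), and the blue rollers at (287,364) and (340,363). Now to measure these in mould coordinates.

```bash
python3 - <<'E'
from h import *
d=load('wrist1.npz');blobs(d,(200,180,400,390),8);P=cloud(d)
q=uvz(P[185:365,235:370]);m=abs(q[...,2]-80)<5;print('top',np.percentile(q[m],[.5,2,50,98,99.5],axis=0).round(1))
g=masks(d)['gold'][235:285,295:335]>0;q=uvz(P[235:285,295:335])[g]
h,e=np.histogram(q[:,2],np.arange(76,132,3));print(list(zip(e,h)))
for lo,hi in((112,132),(98,112),(84,98)):
    s=q[(q[:,2]>lo)&(q[:,2]<hi)]
    if len(s):print(lo,hi,len(s),np.percentile(s,[2,50,98],axis=0).round(1).tolist())
E
```

```text
blue [282, 356, 10, 16, 139] [286.3 363.7] uvz med [ 19.9  20.2 220.1] min [ 14.  17. 212.] max [ 23.  24. 223.]
blue [336, 356, 9, 16, 132] [340.1 363.7] uvz med [ 20.2 -22.3 220. ] min [ 13. -26. 213.] max [ 23. -19. 223.]
red [304, 369, 20, 1, 20] [313.5 369. ] uvz med [-20.5  -1.3 181.1] min [-22. -10. 180.] max [-20.   8. 182.]
gold [297, 240, 34, 39, 1116] [313.4 257. ] uvz med [55.5 -0.6 84.5] min [ 28. -20.  80.] max [216.  18. 440.]
top [[-102.9  -50.2   77.1]
 [ -96.1  -48.4   78.3]
 [  43.4   19.4   80.3]
 [ 107.8   75.8   83.5]
 [ 108.9   77.8   84.2]]
[(np.int64(76), np.int64(0)), (np.int64(79), np.int64(47)), (np.int64(82), np.int64(532)), (np.int64(85), np.int64(5)), (np.int64(88), np.int64(0)), (np.int64(91), np.int64(0)), (np.int64(94), np.int64(0)), (np.int64(97), np.int64(7)), (np.int64(100), np.int64(19)), (np.int64(103), np.int64(146)), (np.int64(106), np.int64(83)), (np.int64(109), np.int64(0)), (np.int64(112), np.int64(0)), (np.int64(115), np.int64(10)), (np.int64(118), np.int64(245)), (np.int64(121), np.int64(17)), (np.int64(124), np.int64(0)), (np.int64(127), np.int64(0))]
112 132 272 [[39.7, -12.2, 117.4], [50.4, -0.6, 119.9], [56.3, 9.9, 121.3]]
98 112 255 [[51.5, -12.5, 99.6], [58.3, -0.6, 105.7], [63.3, 10.2, 107.3]]
84 98 91 [[30.7, -20.1, 84.0], [56.2, 2.9, 84.3], [67.1, 18.0, 85.4]]
```

```bash
echo '{"tx":[-3,-6.1,-6.1,-6.1,-6.1],"ty":[-0.05,-0.05,-0.05,-0.05,-0.05],"tz":[0,0,1,1,1],"wx":[0,0,0,0,0],"wy":[0,0,0,0,0],"wz":[0,0,0,0,0]}' > rows.txt && python3 jog.py rows.txt 80; python3 - <<'E'
from h import *;st()
from bench import arm
d=arm.get_image("wrist");np.savez('wrist2.npz',**d);cv2.imwrite('pics/w2.png',d['color']);blobs(d,(150,150,500,400),8)
E
```

```text
t: 5.88
tcp_pos: [492.0, 23.6, 257.4]
eef_rot: [[-0.983, -0.181, -0.001], [-0.181, 0.983, -0.0], [0.001, -0.0, -1.0]]
force: [0.0, 0.4, 0.8]
gripper_width: 80.0
grasp_force: 0.0
t 5.88 uvz [ 21.   -1.2 257.4] F uvz [-0.1 -0.4  0.8] w 80.0 g 0.0 Rx [1. 0.] Rz [-0.001 -0.    -1.   ]
blue [276, 223, 12, 19, 203] [281.3 231.6] uvz med [ 18.5  20.4 220.8] min [ 12.  17. 214.] max [ 23.  24. 223.]
blue [343, 223, 12, 18, 198] [348.9 231.5] uvz med [ 18.7 -22.4 220.7] min [ 12. -26. 214.] max [ 94.  -1. 419.]
red [303, 256, 25, 7, 85] [314.9 258.5] uvz med [-19.3  -1.1 180.2] min [-22. -10. 178.] max [-17.   8. 183.]
gold [296, 150, 39, 24, 851] [315.1 161.3] uvz med [ 45.9  -1.1 118.9] min [ 29. -20.  81.] max [ 94.  18. 419.]
```

View pics/w2.png

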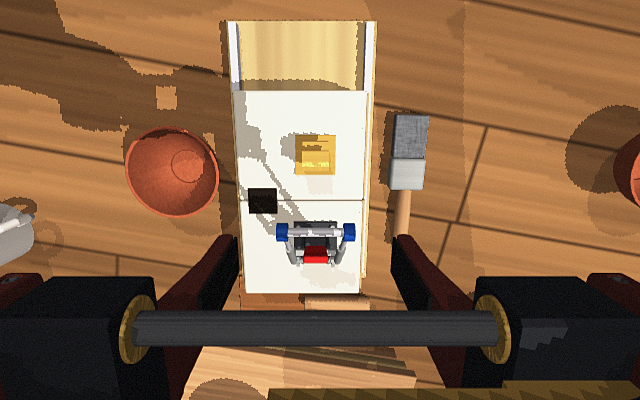

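The rollers are at (281,232) and (349,232), symmetric between the fingers. That puts the bar at about u 17.5, v -1, z 216. Descending to pinch it.

```bash
echo '{"tx":[-0.175,-0.175,-0.175],"ty":[0,0,0],"tz":[1.5,2.6,2.6],"wx":[0,0,0],"wy":[0,0,0],"wz":[0,0,0]}' > rows.txt && python3 jog.py rows.txt; echo '{"tx":[0,0,0,0,0],"ty":[0,0,0,0,0],"tz":[0,0,0,0,0],"wx":[0,0,0,0,0],"wy":[0,0,0,0,0],"wz":[0,0,0,0,0]}' > rows.txt && python3 jog.py rows.txt 40 20;  python3 - <<'E'
from h import *;st()
from bench import arm
d=arm.get_image("scene");blobs(d,(225,125,375,250),2)
E
```

```text
t: 6.3
tcp_pos: [495.1, 24.5, 205.4]
eef_rot: [[-0.983, -0.181, -0.001], [-0.181, 0.983, 0.0], [0.001, 0.0, -1.0]]
force: [-0.3, 0.8, -0.2]
gripper_width: 80.0
grasp_force: 0.0
t: 6.92
tcp_pos: [495.9, 24.6, 205.9]
eef_rot: [[-0.983, -0.181, -0.0], [-0.181, 0.983, 0.0], [0.0, 0.0, -1.0]]
force: [-2.3, -0.5, 3.7]
gripper_width: 49.8
grasp_force: 20.0
t 6.92 uvz [ 17.   -1.5 205.9] F uvz [2.3 0.  3.7] w 49.8 g 20.0 Rx [1.    0.001] Rz [-0.  0. -1.]
red [317, 159, 2, 1, 2] [317.5 159. ] uvz med [-24.8  -4.  178.8] min [-25.  -6. 178.] max [-24.  -2. 180.]
gold [284, 171, 20, 22, 232] [293.1 181.9] uvz med [41.4  3.2 97.9] min [-528. -184.   -2.] max [156. 852. 745.]
```

```bash
echo '{"tx":[0.34,0.685,1,1.285,1.535,1.75,1.93,2.07,2.17,2.17],"ty":[0,0,0,0,0,0,0,0,0,0],"tz":[0.265,0.58,0.925,1.29,1.685,2.1,2.53,2.975,3.43,3.43],"wx":[0,0,0,0,0,0,0,0,0,0],"wy":[0,0,0,0,0,0,0,0,0,0],"wz":[0,0,0,0,0,0,0,0,0,0]}' > rows.txt && python3 jog.py rows.txt >/dev/null;  python3 - <<'E'
from h import *;st()
from bench import arm
d=arm.get_image("wrist");np.savez('wrist3.npz',**d);cv2.imwrite('pics/w3.png',d['color']);blobs(d,(150,100,500,400),8)
E
```

```text
t 8.22 uvz [ 60.6  -1.4 136.3] F uvz [ 0.9 -1.2  0.5] w 49.6 g 20.0 Rx [1.    0.001] Rz [-0.001 -0.    -1.   ]
blue [263, 248, 15, 24, 345] [270.1 260. ] uvz med [ 63.6  20.3 151.9] min [ 57.  -1. 145.] max [134.  24. 298.]
blue [353, 248, 15, 24, 322] [359.6 259.9] uvz med [ 63.9 -22.4 151.9] min [ 57. -26. 146.] max [134.  -1. 298.]
gold [286, 209, 59, 45, 2290] [315.1 230.9] uvz med [57.6 -1.1 83.8] min [ 36. -21.  81.] max [134.  19. 298.]
gold [295, 266, 34, 9, 258] [310.8 270.3] uvz med [ 41.5   1.2 119.8] min [ 38.  -9. 118.] max [134.  11. 298.]
gold [331, 266, 5, 9, 29] [333.1 269.9] uvz med [ 41.8 -11.7 119.8] min [ 39. -13. 119.] max [ 58.  -9. 148.]
gold [327, 271, 6, 4, 9] [329.3 273.3] uvz med [ 39.5  -9.3 120.2] min [ 39. -11. 120.] max [ 41.  -8. 121.]
gold [430, 303, 10, 54, 178] [435.2 330.8] uvz med [ 87.7 -26.7 236.7] min [ 82. -28. 232.] max [134.  -1. 298.]
gold [194, 311, 3, 7, 15] [195.1 314.1] uvz med [ 90.3  25.3 234.3] min [ 90.  25. 234.] max [ 91.  26. 235.]
gold [191, 320, 5, 18, 61] [193.  329.5] uvz med [ 88.   25.1 236.7] min [ 87.  25. 235.] max [ 90.  26. 239.]
gold [191, 339, 3, 5, 9] [191.6 340.9] uvz med [ 85.8  25.4 237.5] min [ 85.  25. 236.] max [ 87.  26. 238.]
```

View pics/w3.png

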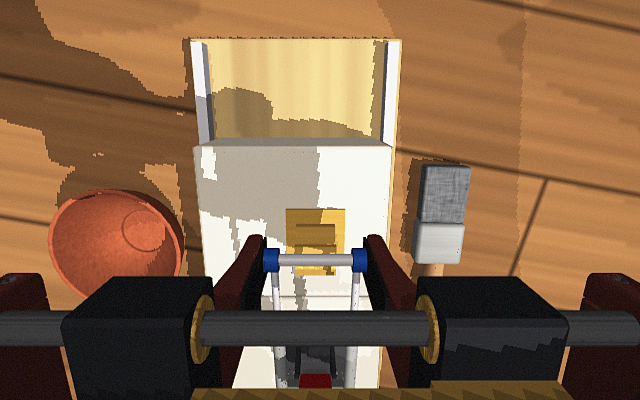

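The bar is held between the fingers (rollers at (270,260) and (360,260)), above the slot side of the keeper. Lowering onto the shelf.

To row units: 0.5 mm is 0.025, 29 mm is 1.45.

```bash
echo '{"tx":[0.025,0.035,0.035,0.035,0.035],"ty":[0,0,0,0,0],"tz":[0.4,0.8,1.2,1.45,1.45],"wx":[0,0,0,0,0],"wy":[0,0,0,0,0],"wz":[0,0,0,0,0]}' > rows.txt && python3 jog.py rows.txt >/dev/null;  python3 -c "from h import *;st()"; echo '{"tx":[0,0,0,0],"ty":[0,0,0,0],"tz":[0.1,0.2,0.25,0.25],"wx":[0,0,0,0],"wy":[0,0,0,0],"wz":[0,0,0,0]}' > rows.txt && python3 jog.py rows.txt >/dev/null;  python3 -c "from h import *;st()"
```

```text
t 8.9 uvz [ 60.9  -1.4 107.7] F uvz [-0.7 -1.2  0.1] w 49.6 g 20.0 Rx [1.    0.001] Rz [-0. -0. -1.]
t 9.4 uvz [ 60.9  -1.4 103.1] F uvz [-1.1 -0.4  0.2] w 49.7 g 20.0 Rx [1.    0.001] Rz [ 0.  0. -1.]
```

```bash
for i in 1 2; do echo '{"tx":[0,0,0],"ty":[0,0,0],"tz":[0.05,0.1,0.1],"wx":[0,0,0],"wy":[0,0,0],"wz":[0,0,0]}' > rows.txt && python3 jog.py rows.txt >/dev/null;  python3 -c "from h import *;st()"; done; echo '{"tx":[0,0],"ty":[0,0],"tz":[0.05,0.05],"wx":[0,0],"wy":[0,0],"wz":[0,0]}' > rows.txt && python3 jog.py rows.txt >/dev/null;  python3 -c "from h import *;st()"
```

```text
t 9.78 uvz [ 61.   -1.4 101. ] F uvz [ 0.3 -1.5  0.3] w 49.8 g 20.0 Rx [1.    0.001] Rz [-0. -0. -1.]
t 10.15 uvz [61.  -1.4 99. ] F uvz [-0.2 -0.2  0.6] w 49.6 g 20.0 Rx [1.    0.001] Rz [-0. -0. -1.]
t 10.4 uvz [60.9 -1.4 98.1] F uvz [ 0.4 -1.2  4.2] w 49.8 g 20.0 Rx [1.    0.001] Rz [ 0.  0. -1.]
```

To row units: 1 mm is 0.05.

```bash
echo '{"tx":[0,0],"ty":[0,0],"tz":[0.05,0.05],"wx":[0,0],"wy":[0,0],"wz":[0,0]}' > rows.txt && python3 jog.py rows.txt >/dev/null;  python3 -c "from h import *;st()"; echo '{"tx":[0,0,0],"ty":[0,0,0],"tz":[-0.1,-0.16,-0.16],"wx":[0,0,0],"wy":[0,0,0],"wz":[0,0,0]}' > rows.txt && python3 jog.py rows.txt >/dev/null;  python3 -c "from h import *;st()"
```

```text
t 10.65 uvz [60.8 -1.5 97.5] F uvz [ 2.3 -1.2  9.7] w 49.4 g 20.0 Rx [1.    0.001] Rz [ 0.     0.001 -1.   ]
t 11.03 uvz [ 61.3  -1.5 100.1] F uvz [ 0.5 -0.2 -0.1] w 49.7 g 20.0 Rx [1.    0.001] Rz [-0.001 -0.    -1.   ]
```

Shelf found, with contact at TCP z ≈ 98.2. I lifted about 2 mm and will now draw back under the lip.

To row units: -2 mm is -0.1, -8 mm is -0.4.

```bash
echo '{"tx":[-0.1,-0.2,-0.3,-0.4,-0.4],"ty":[0,0,0,0,0],"tz":[0,0,0,0,0],"wx":[0,0,0,0,0],"wy":[0,0,0,0,0],"wz":[0,0,0,0,0]}' > rows.txt && python3 jog.py rows.txt >/dev/null;  python3 -c "from h import *;st()"; echo '{"tx":[-0.05,-0.1,-0.1],"ty":[0,0,0],"tz":[0,0,0],"wx":[0,0,0],"wy":[0,0,0],"wz":[0,0,0]}' > rows.txt && python3 jog.py rows.txt >/dev/null;  python3 -c "from h import *;st()"
```

```text
t 11.65 uvz [ 52.8  -1.4 100.2] F uvz [ 2.5  0.3 -1.2] w 49.5 g 20.0 Rx [1.    0.001] Rz [ 0. -0. -1.]
t 12.03 uvz [ 51.   -1.4 100.2] F uvz [ 4.  -1.9 -0.5] w 49.8 g 20.0 Rx [1.    0.001] Rz [-0. -0. -1.]
```

To row units: -1.5 mm is -0.075, -1 mm is -0.05.

```bash
echo '{"tx":[-0.05,-0.075,-0.075],"ty":[0,0,0],"tz":[0,0,0],"wx":[0,0,0],"wy":[0,0,0],"wz":[0,0,0]}' > rows.txt && python3 jog.py rows.txt >/dev/null;  python3 -c "from h import *;st()"; echo '{"tx":[-0.05,-0.05],"ty":[0,0],"tz":[0,0],"wx":[0,0],"wy":[0,0],"wz":[0,0]}' > rows.txt && python3 jog.py rows.txt >/dev/null;  python3 - <<'E'
from h import *;st()
from bench import arm
o=None
for n,b in(("scene",(225,125,375,250)),("wrist",(150,100,500,400))):
    d=arm.get_image(n);np.savez(f'{n}4.npz',**d);blobs(d,b,15)
    c=d['color'][130:250,225:375] if n=='scene' else d['color'][180:400,190:440]
    c=cv2.resize(c,(375,300) ,interpolation=cv2.INTER_CUBIC);o=c if o is None else np.hstack([o,c])
cv2.imwrite('pics/c4.png',o)
E
```

```text
t 12.4 uvz [ 49.6  -1.5 100.2] F uvz [ 4.5 -0.3 -1.4] w 49.5 g 20.0 Rx [1.    0.001] Rz [-0.  0. -1.]
t 12.65 uvz [ 48.5  -1.5 100.2] F uvz [ 3.5 -1.  -1.5] w 49.9 g 20.0 Rx [1.    0.001] Rz [-0. -0. -1.]
gold [291, 172, 8, 9, 51] [294.5 175.4] uvz med [ 38.8  -3.3 117.4] min [ 35. -13.  97.] max [ 54.   9. 122.]
gold [283, 183, 21, 10, 87] [294.1 187.8] uvz med [37.9  7.9 82.4] min [-528.  -23.   78.] max [ 64. 852. 745.]
blue [262, 247, 16, 24, 356] [270.  258.5] uvz med [ 52.6  20.2 116.1] min [ 46.  -1. 110.] max [122.  24. 262.]
blue [353, 247, 15, 24, 337] [359.8 258.6] uvz med [ 52.6 -22.4 116.1] min [ 46. -26. 110.] max [122.  -1. 262.]
gold [280, 208, 71, 45, 2751] [314.8 229.2] uvz med [59.2 -0.8 83.7] min [ 40. -21.  81.] max [122.  19. 262.]
gold [281, 253, 68, 36, 1834] [314.8 270.8] uvz med [ 47.1  -1.1 119.7] min [ 28. -21.  82.] max [122.  19. 262.]
gold [430, 304, 7, 15, 44] [432.8 311.5] uvz med [ 78.6 -26.8 197.5] min [ 77. -28. 195.] max [122.  -1. 262.]
gold [194, 309, 4, 7, 18] [195.6 312.3] uvz med [ 78.5  25.3 197.8] min [ 77.  24. 196.] max [ 79.  26. 199.]
gold [191, 320, 6, 24, 67] [192.8 330.5] uvz med [ 76.1  25.1 200.7] min [ 74.  24. 198.] max [ 78.  26. 202.]
gold [433, 320, 6, 40, 146] [436.  337.7] uvz med [ 74.6 -26.8 201. ] min [ 69. -28. 198.] max [122.  -1. 262.]
```

View pics/c4.png

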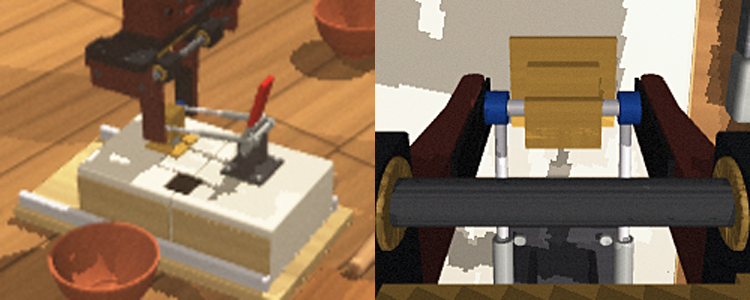

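The wrist crop shows the bar passing beneath the brass lip, with the rollers outside the keeper. The lever is near 1.3 rad. Drawing it to the post.

To row units: -1.5 mm is -0.075, -1 mm is -0.05.

```bash
echo '{"tx":[-0.05,-0.075,-0.075],"ty":[0,0,0],"tz":[0,0,0],"wx":[0,0,0],"wy":[0,0,0],"wz":[0,0,0]}' > rows.txt && python3 jog.py rows.txt >/dev/null;  python3 -c "from h import *;st()"; echo '{"tx":[-0.05,-0.05],"ty":[0,0],"tz":[0,0],"wx":[0,0],"wy":[0,0],"wz":[0,0]}' > rows.txt && python3 jog.py rows.txt >/dev/null;  python3 -c "from h import *;st()"
```

```text
t 13.12 uvz [ 47.8  -1.5 100. ] F uvz [ 6.  -0.6 -0.4] w 49.8 g 20.0 Rx [1.    0.001] Rz [-0.002 -0.    -1.   ]
t 13.38 uvz [47.8 -1.5 99.8] F uvz [10.  -0.8  1.5] w 49.7 g 20.0 Rx [1.    0.001] Rz [-0.004 -0.    -1.   ]
```

To row units: 1.5 mm is 0.075.

```bash
echo '{"tx":[0.075,0.075],"ty":[0,0],"tz":[0,0],"wx":[0,0],"wy":[0,0],"wz":[0,0]}' > rows.txt && python3 jog.py rows.txt >/dev/null; echo '{"tx":[0,0,0,0,0,0,0,0],"ty":[0,0,0,0,0,0,0,0],"tz":[0,0,0,0,-1,-3,-5.75,-5.75],"wx":[0,0,0,0,0,0,0,0],"wy":[0,0,0,0,0,0,0,0],"wz":[0,0,0,0,0,0,0,0]}' > rows.txt && python3 jog.py rows.txt 80; python3 - <<'E'
from h import *;st()
from bench import arm
d=arm.get_image("wrist");np.savez('wrist5.npz',**d);cv2.imwrite('pics/w5.png',d['color']);blobs(d,(230,180,400,400),8)
E
```

```text
t: 14.62
tcp_pos: [468.4, 19.2, 218.8]
eef_rot: [[-0.983, -0.181, 0.007], [-0.181, 0.983, 0.002], [-0.007, 0.001, -1.0]]
force: [0.2, -0.4, 0.0]
gripper_width: 79.8
grasp_force: 0.0
t 14.62 uvz [ 45.   -1.1 218.8] F uvz [-0.1  0.4  0. ] w 79.8 g 0.0 Rx [1.    0.001] Rz [ 0.007  0.002 -1.   ]
blue [285, 185, 9, 14, 115] [288.9 191.1] uvz med [ 51.4  20.  115.9] min [ 45.  -0. 111.] max [120.  23. 380.]
blue [337, 185, 9, 14, 110] [341.3 191.1] uvz med [ 51.4 -22.2 116. ] min [ 45. -26. 110.] max [120.  -0. 380.]
red [304, 296, 23, 14, 295] [315.2 302.6] uvz med [-43.7  -1.1 128.9] min [-46. -11. 120.] max [120.   8. 380.]
red [302, 347, 28, 26, 370] [316.3 358.3] uvz med [-59.   -1.8 172.7] min [-66. -11. 166.] max [120.   8. 380.]
red [317, 361, 6, 5, 8] [319.4 362.9] uvz med [-60.5  -4.3 179.5] min [-61.  -6. 178.] max [-60.  -2. 181.]
gold [294, 180, 43, 28, 940] [315.2 192.7] uvz med [ 49.7  -1.1 119.1] min [ 28. -21.  81.] max [120.  18. 380.]
```

View pics/w5.png

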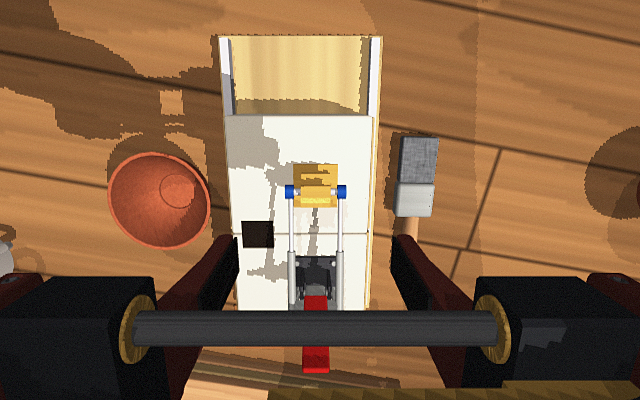

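The bar stays hooked under the lip (rollers at (289,191) and (341,191)), and the lever is at about 1.25 rad with its tip near u -61, z 181. Shutting the fingers and moving to the keeper side of the handle.

Units first: shifts go in units of 20 mm. So -83 mm is -4.15, -60 mm is -3.

```bash
echo '{"tx":[-1.5,-3,-4.15,-4.15,-4.15,-4.15,-4.15,-4.15],"ty":[0,0,0,0,0,0,0,0],"tz":[0,0,0,0,0,1,2.3,2.3],"wx":[0,0,0,0,0,0,0,0],"wy":[0,0,0,0,0,0,0,0],"wz":[0,0,0,0,0,0,0,0]}' > rows.txt && python3 jog.py rows.txt 0 40 >/dev/null; python3 -c "from h import *;st()"
```

```text
t 15.68 uvz [-33.4  -1.6 167.8] F uvz [-0.9  0.   0.2] w 3.4 g 0.0 Rx [1.    0.001] Rz [-0.004 -0.    -1.   ]
```

```bash
echo '{"tx":[-0.4,-0.725,-1,-1.25,-1.5,-1.8,-2.06,-2.06],"ty":[0,0,0,0,0,0,0,0],"tz":[-0.2,-0.32,-0.25,-0.175,-0.06,0.1,0.28,0.28],"wx":[0,0,0,0,0,0,0,0],"wy":[0,0,0,0,0,0,0,0],"wz":[0,0,0,0,0,0,0,0]}' > rows.txt && python3 jog.py rows.txt >/dev/null; python3 -c "from h import *;st()"
```

```text
t 16.68 uvz [-77.   -1.5 163.1] F uvz [ 1.  -0.1  3.4] w 0.8 g 1.1 Rx [1.    0.001] Rz [-0. -0. -1.]
```

```bash
echo '{"tx":[-0.25,-0.475,-0.675,-0.86,-1,-1.125,-1.125],"ty":[0,0,0,0,0,0,0],"tz":[0.21,0.445,0.7,0.975,1.275,1.575,1.575],"wx":[0,0,0,0,0,0,0],"wy":[0,0,0,0,0,0,0],"wz":[0,0,0,0,0,0,0]}' > rows.txt && python3 jog.py rows.txt >/dev/null; python3 -c "from h import *;st()"
```

```text
t 17.55 uvz [-99.2  -1.7 131.5] F uvz [ 0.3  0.5 -0.1] w 0.5 g 0.0 Rx [1.    0.001] Rz [-0.001 -0.    -1.   ]
```

```bash
echo '{"tx":[0,0,0,0],"ty":[0,0,0,0],"tz":[0.3,0.55,0.65,0.65],"wx":[0,0,0,0],"wy":[0,0,0,0],"wz":[0,0,0,0]}' > rows.txt && python3 jog.py rows.txt >/dev/null; python3 -c "from h import *;st()";echo '{"tx":[0,0],"ty":[0,0],"tz":[0.1,0.1],"wx":[0,0],"wy":[0,0],"wz":[0,0]}' > rows.txt && python3 jog.py rows.txt >/dev/null; python3 -c "from h import *;st()"
```

```text
t 18.05 uvz [-99.1  -1.6 119. ] F uvz [-0.1 -0.7  0.8] w 0.3 g 0.0 Rx [1.    0.001] Rz [-0. -0. -1.]
t 18.3 uvz [-99.5  -1.5 118.4] F uvz [ 3.5 -0.9  8.8] w 0.6 g 4.5 Rx [1.    0.001] Rz [ 0.001  0.001 -1.   ]
```

Firm contact at z ≈ 118, which is the flat handle's top. Retreating and looking.

```bash
echo '{"tx":[0,0,1.5,4,6.5,6.5,6.5],"ty":[0,0,0,0,0,0,0],"tz":[-1.5,-4,-6.5,-7.5,-7.5,-7.5,-7.5],"wx":[0,0,0,0,0,0,0],"wy":[0,0,0,0,0,0,0],"wz":[0,0,0,0,0,0,0]}' > rows.txt && python3 jog.py rows.txt >/dev/null; python3 - <<'E'
from h import *;st()
from bench import arm
o=None
for n,b in(("scene",(225,125,375,250)),("wrist",(200,100,440,400))):
    d=arm.get_image(n);blobs(d,b,10)
    c=d['color'][130:250,225:375] if n=='scene' else d['color'][150:400,200:450]
    c=cv2.resize(c,(400,400) ,interpolation=cv2.INTER_CUBIC);o=c if o is None else np.hstack([o,c])
cv2.imwrite('pics/c6.png',o)
E
```

```text
t 19.18 uvz [ 30.   -1.7 267.7] F uvz [-0.8  0.3  0.6] w 0.5 g 0.0 Rx [1.    0.001] Rz [ 0.002  0.001 -1.   ]
gold [288, 171, 11, 11, 77] [293.9 175.8] uvz med [ 40.2  -1.1 117.1] min [-528. -166.    2.] max [165. 852. 745.]
gold [284, 183, 18, 10, 97] [292.3 187.6] uvz med [42.2  8.  82.9] min [ 26. -12.  79.] max [66. 20. 98.]
blue [288, 160, 8, 12, 83] [291.8 165. ] uvz med [ 49.6  20.  116.6] min [ 44.  -1. 113.] max [104.  24. 429.]
blue [334, 160, 8, 12, 80] [337.1 165.1] uvz med [ 49.6 -22.1 116.6] min [ 43. -26. 113.] max [ 54. -19. 119.]
red [314, 299, 2, 11, 14] [314.7 304. ] uvz med [-96.9  -1.8 118.6] min [-104.   -2.  118.] max [-91.  -1. 120.]
gold [296, 142, 38, 39, 1227] [314.8 160.1] uvz med [ 53.8  -1.5 105.2] min [ 28. -21.  80.] max [104.  18. 429.]
gold [307, 310, 3, 8, 14] [307.6 312.8] uvz med [ 59.6   0.6 364.8] min [ 59.   0. 363.] max [ 60.   1. 367.]
gold [319, 312, 4, 36, 106] [320.6 327.5] uvz med [ 57.7  -2.4 367.4] min [ 53.  -3. 364.] max [ 60.  -2. 370.]
gold [307, 316, 4, 20, 54] [308.3 326.4] uvz med [5.800e+01 3.000e-01 3.674e+02] min [ 56.  -0. 365.] max [ 59.   1. 369.]
gold [319, 349, 4, 14, 36] [321.1 355. ] uvz med [ 52.   -2.5 368.7] min [ 49.  -3. 367.] max [ 55.  -2. 371.]
gold [308, 352, 2, 8, 11] [308.5 355.8] uvz med [5.200e+01 1.000e-01 3.689e+02] min [ 50.   0. 367.] max [ 53.   0. 370.]
```

View pics/c6.png

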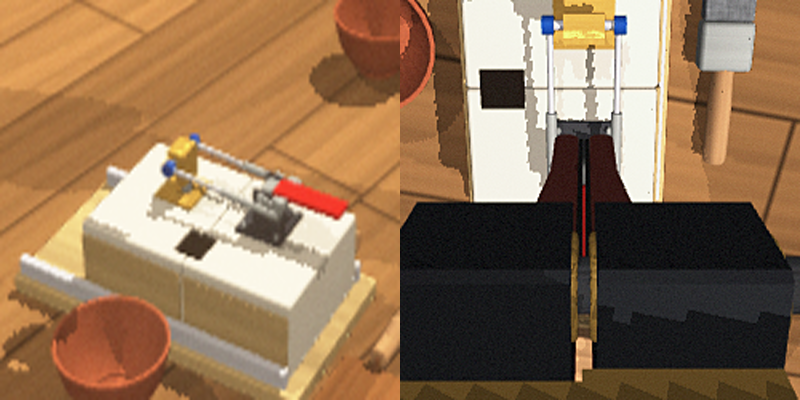

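The lever lies flat (handle top ~118.6 mm along its length). The rollers are at u ≈ 49.5, which means the loop is stretched about 6–7 mm and caught under the lip. The seam is shut and the robot is clear.

```bash
python3 -c "
from bench import arm
print(arm.hand_in())"
```

```text
the job is handed in; nothing more can be done
None
```

The mould is shut, the loop is hooked under the keeper, and the lever is flat past centre; the robot is clear and I handed the job in at about 19 s. I saw no result from the judging.

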